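# Feel round the sealing rim of an absorber canister

### The arm

A 6-joint arm with a two-finger parallel gripper is mounted at the origin on the work surface. World frame = base frame: x ahead of the robot, y to its left, z up, the work surface at z = 0. Lengths are in mm, angles in rad, forces in N, time in s.
With the tool pointing down it reaches from about 350 to 975 mm from the base axis. Payload 7.1 kg.
Tool frame: the origin (TCP) lies midway between the tips of the shut fingers; the grasp point (between the pads) lies 19 mm behind it; z points along the fingers, y is the line along which they close (so a half turn about z gives the same grasp; the last joint's range is limited). The gripper opens to 88 mm and grips with 3 to 60 N. Pads are 20 mm wide; open, the fingers measure 115 mm over their backs; the gripper's body (75 mm by 178 mm) begins 61 mm behind the grasp point.
Start: joints at [-1.237, 0.423, 1.63, -0, 1.089, -0.019], TCP at [215.971, -586.482, 222.675] pointing down, gripper open.
Joint ranges: [-3, 3], [-0.9, 2.11], [0.09, 2.58], [-1.31, 4.45], [0.11, 2.69], [-2.54, 2.54]. Speed limits (rad/s): [2.39, 2.39, 3.01, 3.14, 3.14, 3.14].

### API

Orientations are given as a rotation vector (axis times angle).
In Python, from workcell import ctrl gives the robot as it stands. The module is installed in compiled form; this text tells all that it offers.
- The arm moves only by the tool apply_moves, never from a script. Its argument "targets" is a list of rows, each a list of 3 entries, a list of its own where there are three numbers: the opening, from -1 (shut) to 1 (fully open), then the shift along the tool's x, y, z normalised to -1 to 1, where 1 is 5 cm, then the turn, a rotation vector about the tool's x, y, z normalised to -1 to 1, where 1 is 90 degrees. In form: [[jaw, [x, y, z], [wx, wy, wz]], ...]. A call has 1 to 8 rows; each row shifts and turns the commanded pose from where the row before left it, along the tool's axes as they then stand; what a row does not reach is not made up. A row lasts 1/8 s, in which the tool goes at most 62.5 mm and 10.7 degrees, less where a joint would pass 70% of its speed; a pose out of reach is approached as far as the arm can. A call with a number of a shift or a turn outside -1 to 1 is refused whole. A call with a gripper value outside its range is refused whole. The fingers move at their own pace and stop on an object; the grip force is fixed at half the most. Time passes only in rows, so rows that do not move let the fingers close. It gives the time, the measured TCP pose, the force, the opening and the grip force at its end, in the units of the state.
- ctrl.get_obs(): the state, without advancing time (a new reading comes with each control period).
- ctrl.get_image(name): name is "side" or "top"; returns a dict with "pixels" (420x560x3 uint8, blue, green, red), "camera_matrix" (3x3 intrinsics, pixels), "k1" (the pictures are not rectified: a ray, as slopes to the right and down, at radius r is drawn at 1 + k1 r^2 times it, then the intrinsics apply), "view" (4x4, takes a point from world to camera coordinates). Camera axes: x right, y down, z forward; pixel columns grow to the right and rows downward; lengths in mm; the calibration is good to about 2 mm. A picture is of the moment at which its call begins. There is no depth.
- ctrl.close_job(): hands the job in; it is judged then, once.
Trained networks look in the newest picture that a camera, given by its name, has taken for a name from the list of things; names that differ only in an ending like _2 or _b are one class to them, and where a whole thing is asked for, a point or a joint stands for the part that bears it (a point fixed in the world has none). Each returns a list of dicts, best first, with "score" (0 to 1); they miss things now and then, are a little off and sometimes report something else, mostly with a low value. They report only what shows in the picture. A call takes as long as a camera call.
- ctrl.masks_of(label, camera): "region" (420x560 bool, what is visible of it) and "bbox" ([left, top, right, bottom] in pixels, round what is visible of it).
- ctrl.pinpoint(label, camera): "xy" ([column, row] in pixels: a listed point, or the origin of a listed thing).
The state is a dict: "t": time; "qpos": joint angles; "qvel": joint speeds; "joint_torque": joint torques, N m; "ee_pos": TCP position; "orientation": TCP orientation; "ft_force": force on the tool from outside, world axes, zero at the start; "moment": the same for the moment, N m; "width": finger opening in mm; "grasp_force": force on a finger pad.
Only numpy, scipy, OpenCV 4.12 (cv2) and the standard library are available. Lean on these libraries where they do the work, as an engineer would, in place of code of your own. Each camera call takes 0.05 s, during which the arm holds its last target. There are 200 camera calls.

### The job

Check the open canister's sealing rim for chips by touch: with the fingers closed, set the fingertips down lightly on the rim at the lug, run them along the rim once all the way round, counter-clockwise seen from above, back to the lug, and lift clear there. Keep the tips on the rim for the whole round, and touch so gently that the sprung canister dips only a little, never near the bottom of its 18 mm travel; do not grip it or pull it up. Leave everything else where it stands.

Things in the scene. Friction and masses are not known exactly. Their poses are not given: they have to be found in the camera images.
- canister: the open canister: white plastic cup, 70 mm high, empty, with a flat grey rim at its top. Origin: centre of the underside, 50 mm above the table. z is up, x points from the axis to the lug; counter-clockwise seen from above is from x towards y. It cannot tip, turn or shift sideways; it only moves up and down with its seat.
- rim (a point): centre of the rim's flat upper face, on the canister's axis, 70 mm above its origin (120 mm above the table), axes as the canister's. The rim is a flat ring 124 mm outside and 100 mm inside diameter: a band 12 mm wide, its middle 56 mm from the axis, 10 mm thick.
- lug (a point): middle of the outer end of the lug, at the level of the rim's upper face, 85 mm from the axis. The lug is a flat grey tab 26 mm wide that sticks 23 mm out of the rim, level with it.
- seat (a joint): how far the canister's sprung seat is pushed down, in m: 0 at rest, positive down, bottoms out at 0.018, negative if the canister is pulled up. Spring of 500 N/m, no preload (3 N pushes it 6 mm down); it comes back to 0 by itself. Anything from the first contact to about 10 mm is a light touch.
- housing: fixed metal box under the canister, 200 x 180 mm, 30 mm high, origin at the centre of its underside on the table; the canister stands over its centre.
- lid: bystander, loose: the canister's grey lid lying flat: disc 120 mm across, 10 mm thick, with a steel knob 30 mm across, 38 mm high overall; origin at the underside
- mask: bystander, loose: black cone-shaped face mask standing wide end down, 88 mm across, 66 mm high; origin at the underside
- vial: bystander, loose: small amber glass jar with steel cap, 38 mm across, 75 mm high; origin at the underside
- flask: bystander, loose: white plastic bottle, 52 mm across, 100 mm high; origin at the underside
- collar: bystander, loose: steel ring standing on its flat face, 48 mm across, 30 mm high; origin at the underside
- spanner: bystander, loose: steel wrench lying flat, 150 mm long along its own x; origin on the underside near the middle of its length
- elbow: bystander, loose: white tube elbow lying flat, two 26 mm tubes 50 mm long; origin at the bend, on the underside

How it is judged:
By the outcome, as a careful person would: the job done as asked, in the order asked, and still so for the second after the job is handed in, with the robot touching nothing.
It also fails if it takes over 53 s, if anything falls off the work surface, if the arm or the gripper's body presses on something with over 40 N, if the wrist force passes 120 N, or if a joint passes its speed limit or range.

## Working session

There is one attempt and no reset: what is moved stays moved. The work goes in short steps, Python scripts to look and compute and a tool call to move; the robot and the scene stay as the last step left them, time stands still between calls to the robot, and variables do not carry over. Pictures are saved under pics/ and viewed, at most 10 in all, crops included, and the job is handed in when it is done.

Besides the shell and the picture viewer there is one more tool, called after "Request:" as name(argument=value, ...) on one line, values as JSON. apply_moves: Moves the arm, as the interface text tells. Scaled input: -1 to 1 covers 5 cm each way for a shift and 90 degrees each way for a turn. Its arguments: {"type":"object","properties":{"targets":{"type":"array"}},"required":["targets"]}

```bash
mkdir -p pics; cat > h.py <<'E'
import numpy as np, cv2
from workcell import ctrl
def ray(im,uv):
    K=im["camera_matrix"];V=np.array(im["view"]);k=im["k1"]
    d=np.array([(uv[0]-K[0][2])/K[0][0],(uv[1]-K[1][2])/K[1][1]])
    s=d.copy()
    for _ in range(30): s=d/(1+k*(s@s))
    R=V[:3,:3];o=-R.T@V[:3,3];return o,R.T@np.r_[s,1]
def onz(im,uv,z):
    o,d=ray(im,uv);return o+d*(z-o[2])/d[2]
def proj(im,P):
    K=np.array(im["camera_matrix"]);V=np.array(im["view"])
    c=np.atleast_2d(P)@V[:3,:3].T+V[:3,3];s=c[:,:2]/c[:,2:]
    s=s*(1+im["k1"]*(s**2).sum(1,keepdims=True));return s*[K[0,0],K[1,1]]+[K[0,2],K[1,2]]
E
python3 - <<'E'
from h import *
ims={}
for c in("top","side"):
    im=ctrl.get_image(c);ims[c]=im;cv2.imwrite(f"pics/{c}0.png",im["pixels"])
    for l in("rim","lug","canister","housing","lid","mask","vial","flask","collar","spanner","elbow"):
        z={"rim":120,"lug":120,"canister":50}.get(l,0)
        r=ctrl.pinpoint(l,c)[:2]
        print(c,l,[(round(float(q["score"]),2),np.round(q["xy"]).tolist(),np.round(onz(im,q["xy"],z)).tolist()) for q in r])
o=ctrl.get_obs();print({k:np.round(v,3).tolist() for k,v in o.items()})
E
```

```text
top rim [(0.63, [344.0, 209.0], [569.0, -104.0, 120.0])]
top lug [(0.63, [333.0, 248.0], [483.0, -78.0, 120.0])]
top canister [(0.7, [340.0, 215.0], [561.0, -103.0, 50.0])]
top housing [(0.26, [344.0, 211.0], [573.0, -119.0, 0.0])]
top lid [(0.71, [252.0, 216.0], [564.0, 107.0, 0.0])]
top mask [(0.94, [413.0, 212.0], [571.0, -288.0, 0.0])]
top vial [(0.68, [293.0, 156.0], [710.0, 4.0, 0.0])]
top flask [(0.83, [361.0, 154.0], [713.0, -164.0, 0.0])]
top collar [(0.62, [290.0, 267.0], [438.0, 16.0, 0.0])]
top spanner [(0.59, [410.0, 156.0], [710.0, -284.0, 0.0])]
top elbow [(0.74, [399.0, 268.0], [435.0, -250.0, 0.0])]
side rim [(0.95, [307.0, 238.0], [570.0, -102.0, 120.0])]
side lug [(0.71, [260.0, 237.0], [488.0, -68.0, 120.0])]
side canister [(0.63, [307.0, 268.0], [569.0, -107.0, 50.0]), (0.19, [385.0, 282.0], [690.0, -197.0, 50.0])]
side housing [(0.96, [306.0, 285.0], [569.0, -100.0, 0.0])]
side lid [(0.57, [279.0, 228.0], [583.0, 113.0, 0.0])]
side mask [(0.76, [342.0, 355.0], [562.0, -287.0, 0.0]), (0.51, [264.0, 357.0], [436.0, -243.0, 0.0])]
side vial [(0.9, [351.0, 236.0], [730.0, 18.0, 0.0]), (0.3, [230.0, 264.0], [439.0, 20.0, 0.0])]
side flask [(0.76, [385.0, 282.0], [722.0, -153.0, 0.0])]
side collar [(0.88, [231.0, 265.0], [442.0, 17.0, 0.0])]
side spanner [(0.83, [417.0, 325.0], [718.0, -276.0, 0.0])]
side elbow [(0.67, [266.0, 355.0], [440.0, -240.0, 0.0])]
{'t': 1.2, 'qpos': [-1.237, 0.423, 1.63, -0.0, 1.089, -0.019], 'qvel': [-0.002, -0.001, -0.0, -0.003, -0.0, 0.0], 'joint_torque': [0.0, -54.458, -27.405, 0.064, 0.017, -0.0], 'ee_pos': [215.95, -586.477, 222.655], 'orientation': [-3.093, -0.551, 0.0], 'ft_force': [0.504, -0.117, 0.677], 'moment': [-0.009, 0.048, -0.05], 'grasp_force': 0.0, 'width': 87.669}
```

```bash
python3 - <<'E'
import cv2,numpy as np
a=cv2.imread("pics/top0.png")[130:300,220:450];b=cv2.imread("pics/side0.png")[170:340,200:430]
a=cv2.resize(a,None,fx=3.4,fy=3.4*.5*1.02*2/2*1.0 if 0 else 3.4,interpolation=cv2.INTER_CUBIC);cv2.imwrite("pics/topc.png",a)
cv2.imwrite("pics/sidec.png",cv2.resize(b,None,fx=3.4,fy=3.4,interpolation=cv2.INTER_CUBIC))
E
```

```text
(no output)
```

View pics/topc.png

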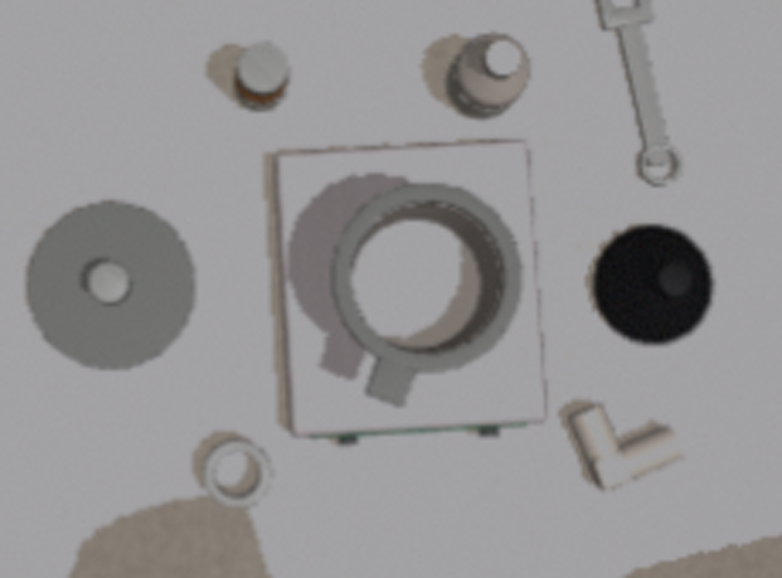

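View pics/sidec.png

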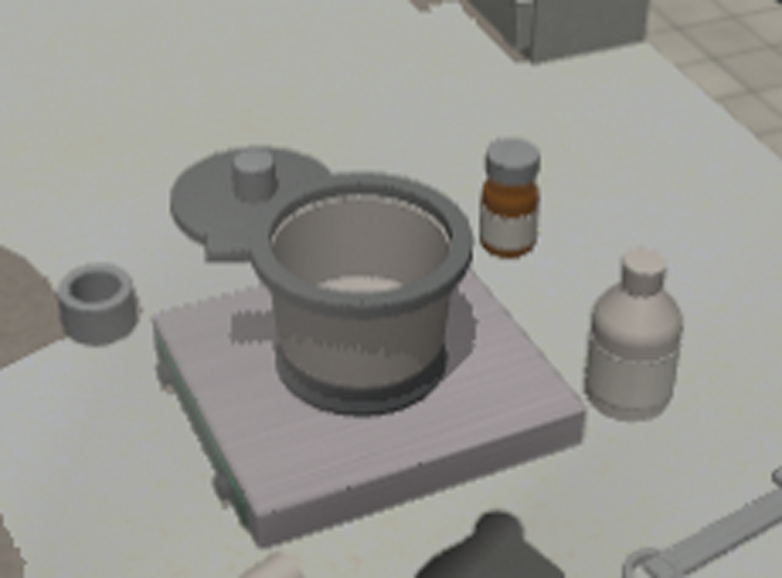

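The top crop shows the rim centred at about full-image pixel (345, 212), with the lug pointing down-left to (334, 247). The side crop shows the same: rim centre about (306, 241), lug at left. The way round the rim is free of bystanders near its level. Next I refine the pose by fitting the rim outline.

```bash
cat > fit.py <<'E'
from h import *
from scipy.optimize import minimize
def setup(c):
    im=ctrl.get_image(c);g=cv2.GaussianBlur(im["pixels"].astype(np.float32),(0,0),1.0)
    m=np.sqrt(sum(cv2.Sobel(g[...,i],cv2.CV_32F,1,0)**2+cv2.Sobel(g[...,i],cv2.CV_32F,0,1)**2 for i in range(3)))
    return im,np.minimum(m,60)
def outline(p):
    x,y,a=p[0],p[1],p[2]
    t=np.linspace(0,2*np.pi,180,endpoint=False);half=np.arcsin(13/62)
    o=t[(t>half)&(t<2*np.pi-half)]
    P=[np.c_[62*np.cos(o),62*np.sin(o)],np.c_[50*np.cos(t),50*np.sin(t)]]
    u=np.linspace(61,85,15);P+=[np.c_[u,u*0+13],np.c_[u,u*0-13],np.c_[np.full(15,85),np.linspace(-13,13,15)]]
    P=np.vstack(P);R=np.array([[np.cos(a),-np.sin(a)],[np.sin(a),np.cos(a)]])
    return np.c_[P@R.T+[x,y],np.full(len(P),120.)]
def cost(p,S):
    s=0
    for im,m in S:
        q=proj(im,outline(p)).astype(np.float32)
        s-=cv2.remap(m,q[None,:,0],q[None,:,1],cv2.INTER_LINEAR).mean()
    return s
if __name__=="__main__":
    T,D=setup("top"),setup("side")
    for n,S in(("top",[T]),("side",[D]),("both",[T,D])):
        best=min((minimize(cost,[571+i,-102+j,k],args=(S,),method="Nelder-Mead",options=dict(initial_simplex=[[571+i,-102+j,k],[575+i,-102+j,k],[571+i,-98+j,k],[571+i,-102+j,k+.1]])) for i in(-5,3) for j in(-5,4) for k in(2.75,2.9)),key=lambda r:r.fun)
        print(n,best.x.round(2),best.fun)
    for n,(im,m) in(("top",T),("side",D)):
        v=cv2.resize(im["pixels"],None,fx=4,fy=4,interpolation=cv2.INTER_CUBIC)
        for q in proj(im,outline(best.x)): cv2.circle(v,tuple(int(round(float(z))) for z in (q+.5)*4-.5),1,(0,0,255),-1)
        c=(proj(im,[[best.x[0],best.x[1],120]])[0]*4).astype(int);cv2.imwrite(f"pics/f{n}.png",v[c[1]-200:c[1]+200,c[0]-200:c[0]+200])
    cv2.imwrite("pics/fit.png",np.hstack([cv2.imread("pics/ftop.png"),cv2.imread("pics/fside.png")]))
E
python3 fit.py
```

```text
top [ 563.98 -103.69    2.81] -56.10182189941406
side [ 573.44 -112.44    3.13] -52.293148040771484
both [ 564.93 -103.79    2.83] -106.87681579589844
```

View pics/fit.png

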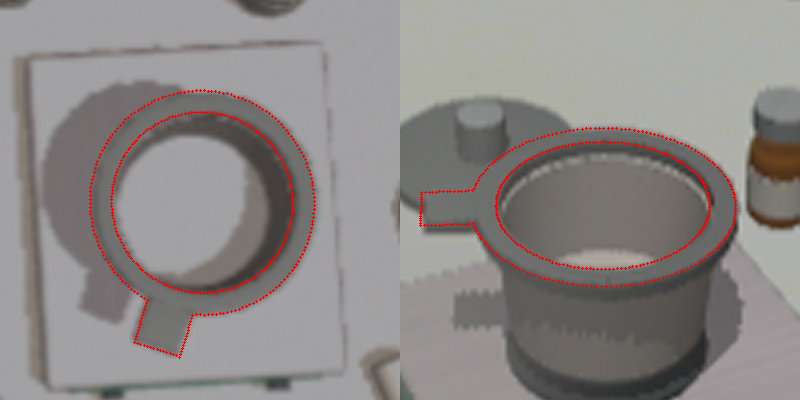

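The fit sits on the outlines: axis (565, -104), lug at 2.83 rad, so I start at (512, -87). First I shut the fingers and align the tool with the world axes.

Request:
apply_moves(targets=[[-1,[0,0,0],[0,0,0.112]],[-1,[0,0,0],[0,0,0.112]],[-1,[0,0,0],[0,0,0]]])

```text
t: 1.68
ee_pos: [216.0, -586.5, 222.7]
orientation: [-3.142, -0.004, 0.0]
ft_force: [0.9, 0.8, -0.2]
width: 61.4
grasp_force: 0.0
```

Request:
apply_moves(targets=[[-1,[0.3,-0.5,0],[0,0,0]],[-1,[0.45,-0.76,0],[0,0,0]],[-1,[0.45,-0.76,0],[0,0,0]],[-1,[0.45,-0.76,0],[0,0,0]],[-1,[0.45,-0.76,0],[0,0,0]],[-1,[0.45,-0.76,0],[0,0,0]],[-1,[0.45,-0.76,0],[0,0,0]],[-1,[0.45,-0.76,0],[0,0,0]]])

```text
t: 2.68
ee_pos: [388.9, -294.1, 222.9]
orientation: [3.141, 0.008, 0.001]
ft_force: [0.6, -0.3, -0.5]
width: 0.2
grasp_force: 0.0
```

Request:
apply_moves(targets=[[-1,[0.42,-0.71,0],[0,0,0]],[-1,[0.42,-0.71,0.2],[0,0,0]],[-1,[0.42,-0.71,0.25],[0,0,0]],[-1,[0.42,-0.71,0.25],[0,0,0]],[-1,[0.42,-0.71,0.25],[0,0,0]],[-1,[0.36,-0.63,0.25],[0,0,0]],[-1,[0,0,0.25],[0,0,0]],[-1,[0,0,0],[0,0,0]]])

```text
t: 3.68
ee_pos: [509.9, -86.3, 149.2]
orientation: [-3.141, -0.005, 0.004]
ft_force: [0.0, 0.1, -0.3]
width: 0.6
grasp_force: 0.0
```

```bash
python3 - <<'E'
from h import *
out=[]
for c in("top","side"):
    im=ctrl.get_image(c);o=ctrl.get_obs();print(np.round(o["ee_pos"],2),np.round(o["ft_force"],2),np.round(o["orientation"],3))
    v=cv2.resize(im["pixels"],None,fx=4,fy=4,interpolation=cv2.INTER_CUBIC)
    e=np.array(o["ee_pos"])
    for dx in(-10,0,10):
        for dy in(-13.5,0,13.5):
            q=proj(im,[e+[dx,dy,0]])[0];cv2.circle(v,tuple(int(round(float(z))) for z in (q+.5)*4-.5),2,(0,0,255) if dx or dy else (0,255,0),-1)
    k=(proj(im,[e])[0]*4).astype(int);out.append(v[k[1]-200:k[1]+200,k[0]-200:k[0]+200])
cv2.imwrite("pics/tip.png",np.hstack(out))
E
```

```text
[510.26 -86.76 149.86] [-0.11  0.03  0.48] [-3.142e+00 -3.000e-03  2.000e-03]
[510.54 -87.   150.27] [-0.2  -0.56 -0.03] [ 3.142e+00  2.000e-03 -1.000e-03]
```

View pics/tip.png

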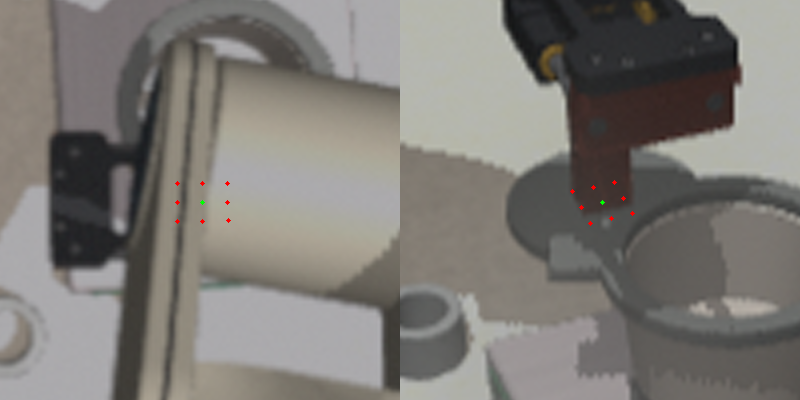

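The side view shows the tips at (603, 205), matching the projected TCP (603, 203), and above the rim at the lug. I go down gently.

Request:
apply_moves(targets=[[-1,[0.02,0,0.16],[0,0,0]],[-1,[0,0,0.2],[0,0,0]],[-1,[0,0,0.14],[0,0,0]],[-1,[0,0,0.06],[0,0,0]],[-1,[0,0,0],[0,0,0]]])

```text
t: 4.4
ee_pos: [511.9, -86.2, 121.9]
orientation: [-3.142, -0.002, 0.001]
ft_force: [0.5, -0.3, 0.4]
width: 0.8
grasp_force: 0.0
```

Request:
apply_moves(targets=[[-1,[0,0,0.02],[0,0,0]],[-1,[0,0,0.02],[0,0,0]],[-1,[0,0,0.02],[0,0,0]],[-1,[0,0,0.02],[0,0,0]],[-1,[0,0,0.02],[0,0,0]],[-1,[0,0,0],[0,0,0]]])

```text
t: 5.15
ee_pos: [512.2, -86.2, 117.2]
orientation: [3.142, 0.001, 0.001]
ft_force: [0.3, -0.1, 1.1]
width: 0.8
grasp_force: 0.8
```

```bash
python3 - <<'E'
from h import *
r=[]
for i in range(6): ctrl.get_image("side");o=ctrl.get_obs();r.append(np.r_[o["ee_pos"],o["ft_force"]])
print(np.round(r,2));print(np.mean(r,0).round(2))
E
```

```text
[[ 5.1217e+02 -8.6200e+01  1.1726e+02  6.1000e-01  6.7000e-01  2.3600e+00]
 [ 5.1215e+02 -8.6200e+01  1.1727e+02 -4.4000e-01  8.8000e-01  9.9000e-01]
 [ 5.1215e+02 -8.6210e+01  1.1727e+02  4.2000e-01  8.8000e-01  1.6200e+00]
 [ 5.1217e+02 -8.6210e+01  1.1727e+02  5.9000e-01  4.9000e-01  2.1400e+00]
 [ 5.1217e+02 -8.6210e+01  1.1729e+02  9.6000e-01  1.4000e-01  1.9900e+00]
 [ 5.1216e+02 -8.6200e+01  1.1728e+02  7.4000e-01  9.3000e-01  1.9500e+00]]
[ 5.1216e+02 -8.6210e+01  1.1727e+02  4.8000e-01  6.7000e-01  1.8400e+00]
```

Contact is at about z = 120.8 with a light 1.8 N. I work out the 5° steps round the circle in tool units.

```bash
python3 - <<'E'
import numpy as np
a=2.82+np.radians(5)*np.arange(74)
P=np.c_[565+56*np.cos(a),-103.8+56*np.sin(a)];P[0]=[512.16,-86.21]
u=np.round(np.c_[P[:,0]-P[0,0],-(P[:,1]-P[0,1])]/50,2)
d=np.diff(u,axis=0).round(2)
for i in range(0,73,8): print(", ".join(f"[{x:g},{y:g}]" for x,y in d[i:i+8])," -> ",P[min(i+8,73)].round(1))
E
```

```text
[-0.03,0.09], [-0.02,0.1], [-0.01,0.09], [0,0.1], [0,0.1], [0.02,0.1], [0.02,0.09], [0.04,0.09]  ->  [ 512.9 -124.4]
[0.04,0.09], [0.04,0.09], [0.06,0.08], [0.06,0.08], [0.07,0.07], [0.07,0.06], [0.08,0.06], [0.08,0.05]  ->  [ 538.3 -153. ]
[0.09,0.04], [0.09,0.03], [0.1,0.03], [0.09,0.02], [0.1,0.01], [0.1,0], [0.1,-0.01], [0.09,-0.01]  ->  [ 576.2 -158.7]
[0.1,-0.02], [0.09,-0.04], [0.09,-0.04], [0.08,-0.04], [0.08,-0.06], [0.08,-0.06], [0.07,-0.07], [0.06,-0.07]  ->  [ 608.9 -138.6]
[0.06,-0.08], [0.05,-0.09], [0.04,-0.08], [0.04,-0.09], [0.03,-0.1], [0.01,-0.09], [0.01,-0.1], [0.01,-0.1]  ->  [ 621.  -102.3]
[-0.01,-0.1], [-0.02,-0.09], [-0.02,-0.1], [-0.03,-0.09], [-0.04,-0.09], [-0.05,-0.08], [-0.05,-0.09], [-0.07,-0.07]  ->  [606.9 -66.6]
[-0.06,-0.07], [-0.08,-0.07], [-0.08,-0.05], [-0.08,-0.05], [-0.09,-0.05], [-0.09,-0.03], [-0.09,-0.03], [-0.1,-0.02]  ->  [573.2 -48.4]
[-0.1,-0.01], [-0.09,0], [-0.1,0.01], [-0.1,0.01], [-0.09,0.03], [-0.1,0.03], [-0.08,0.04], [-0.09,0.05]  ->  [535.7 -56.1]
[-0.08,0.05], [-0.08,0.06], [-0.07,0.07], [-0.06,0.08], [-0.06,0.07], [-0.05,0.09], [-0.04,0.09], [-0.04,0.09]  ->  [511.9 -86.1]
[-0.02,0.09]  ->  [510.5 -90.8]
```

Request:
apply_moves(targets=[[-1,[-0.03,0.09,0.02],[0,0,0]],[-1,[-0.02,0.1,0.01],[0,0,0]],[-1,[-0.01,0.09,0],[0,0,0]],[-1,[0,0.1,0],[0,0,0]],[-1,[0,0.1,0],[0,0,0]],[-1,[0.02,0.1,0],[0,0,0]],[-1,[0.02,0.09,0],[0,0,0]],[-1,[0.04,0.09,0],[0,0,0]]])

```text
t: 6.45
ee_pos: [512.9, -124.5, 115.6]
orientation: [-3.142, -0.002, 0.001]
ft_force: [-1.1, 2.5, 2.2]
width: 0.8
grasp_force: 1.2
```

Request:
apply_moves(targets=[[-1,[0.04,0.09,0],[0,0,0]],[-1,[0.04,0.09,0],[0,0,0]],[-1,[0.06,0.08,0],[0,0,0]],[-1,[0.06,0.08,0],[0,0,0]],[-1,[0.07,0.07,0],[0,0,0]],[-1,[0.07,0.06,0],[0,0,0]],[-1,[0.08,0.06,0],[0,0,0]],[-1,[0.08,0.05,0],[0,0,0]]])

```text
t: 7.45
ee_pos: [538.3, -153.4, 115.6]
orientation: [3.142, 0.002, -0.0]
ft_force: [-1.9, 0.8, 2.1]
width: 0.5
grasp_force: 1.2
```

Request:
apply_moves(targets=[[-1,[0.09,0.04,0],[0,0,0]],[-1,[0.09,0.03,0],[0,0,0]],[-1,[0.1,0.03,0],[0,0,0]],[-1,[0.09,0.02,0],[0,0,0]],[-1,[0.1,0.01,0],[0,0,0]],[-1,[0.1,0,0],[0,0,0]],[-1,[0.1,-0.01,0],[0,0,0]],[-1,[0.09,-0.01,0],[0,0,0]]])

```text
t: 8.45
ee_pos: [576.4, -158.6, 115.7]
orientation: [3.142, 0.002, 0.0]
ft_force: [-1.7, -0.2, 1.7]
width: 0.4
grasp_force: 1.2
```

Request:
apply_moves(targets=[[-1,[0.1,-0.02,0],[0,0,0]],[-1,[0.09,-0.04,0],[0,0,0]],[-1,[0.09,-0.04,0],[0,0,0]],[-1,[0.08,-0.04,0],[0,0,0]],[-1,[0.08,-0.06,0],[0,0,0]],[-1,[0.08,-0.06,0],[0,0,0]],[-1,[0.07,-0.07,0],[0,0,0]],[-1,[0.06,-0.07,0],[0,0,0]]])

```text
t: 9.45
ee_pos: [608.9, -138.4, 115.7]
orientation: [3.141, 0.002, 0.0]
ft_force: [-1.1, -0.9, 2.1]
width: 0.8
grasp_force: 1.2
```

Request:
apply_moves(targets=[[-1,[0.06,-0.08,0],[0,0,0]],[-1,[0.05,-0.09,0],[0,0,0]],[-1,[0.04,-0.08,0],[0,0,0]],[-1,[0.04,-0.09,0],[0,0,0]],[-1,[0.03,-0.1,0],[0,0,0]],[-1,[0.01,-0.09,0],[0,0,0]],[-1,[0.01,-0.1,0],[0,0,0]],[-1,[0.01,-0.1,0],[0,0,0]]])

```text
t: 10.45
ee_pos: [621.1, -101.8, 115.7]
orientation: [-3.142, -0.001, -0.0]
ft_force: [0.2, -2.2, 2.3]
width: 0.6
grasp_force: 1.2
```

Request:
apply_moves(targets=[[-1,[-0.01,-0.1,0],[0,0,0]],[-1,[-0.02,-0.09,0],[0,0,0]],[-1,[-0.02,-0.1,0],[0,0,0]],[-1,[-0.03,-0.09,0],[0,0,0]],[-1,[-0.04,-0.09,0],[0,0,0]],[-1,[-0.05,-0.08,0],[0,0,0]],[-1,[-0.05,-0.09,0],[0,0,0]],[-1,[-0.07,-0.07,0],[0,0,0]]])

```text
t: 11.45
ee_pos: [606.5, -66.3, 115.8]
orientation: [-3.142, -0.002, -0.001]
ft_force: [1.7, -1.1, 2.5]
width: 0.1
grasp_force: 1.2
```

Request:
apply_moves(targets=[[-1,[-0.06,-0.07,0],[0,0,0]],[-1,[-0.08,-0.07,0],[0,0,0]],[-1,[-0.08,-0.05,0],[0,0,0]],[-1,[-0.08,-0.05,0],[0,0,0]],[-1,[-0.09,-0.05,0],[0,0,0]],[-1,[-0.09,-0.03,0],[0,0,0]],[-1,[-0.09,-0.03,0],[0,0,0]],[-1,[-0.1,-0.02,0],[0,0,0]]])

```text
t: 12.45
ee_pos: [572.7, -48.0, 115.7]
orientation: [-3.141, -0.001, -0.0]
ft_force: [1.0, 0.4, 1.6]
width: 0.6
grasp_force: 1.2
```

Request:
apply_moves(targets=[[-1,[-0.1,-0.01,0],[0,0,0]],[-1,[-0.09,0,0],[0,0,0]],[-1,[-0.1,0.01,0],[0,0,0]],[-1,[-0.1,0.01,0],[0,0,0]],[-1,[-0.09,0.03,0],[0,0,0]],[-1,[-0.1,0.03,0],[0,0,0]],[-1,[-0.08,0.04,0],[0,0,0]],[-1,[-0.09,0.05,0],[0,0,0]]])

```text
t: 13.45
ee_pos: [535.2, -56.3, 115.7]
orientation: [-3.142, -0.001, 0.0]
ft_force: [1.9, 1.2, 1.6]
width: 0.2
grasp_force: 1.2
```

Request:
apply_moves(targets=[[-1,[-0.08,0.05,0],[0,0,0]],[-1,[-0.08,0.06,0],[0,0,0]],[-1,[-0.07,0.07,0],[0,0,0]],[-1,[-0.06,0.08,0],[0,0,0]],[-1,[-0.06,0.07,0],[0,0,0]],[-1,[-0.05,0.09,0],[0,0,0]],[-1,[-0.04,0.09,0],[0,0,0]],[-1,[-0.04,0.09,0],[0,0,0]]])

```text
t: 14.45
ee_pos: [511.3, -86.5, 115.6]
orientation: [-3.142, -0.001, 0.0]
ft_force: [1.4, 2.0, 1.2]
width: 0.3
grasp_force: 1.2
```

Request:
apply_moves(targets=[[-1,[-0.02,0.06,0],[0,0,0]],[-1,[0,0,0],[0,0,0]],[-1,[0,0,-0.04],[0,0,0]],[-1,[0,0,-0.06],[0,0,0]],[-1,[0,0,-0.2],[0,0,0]],[-1,[0,0,-0.5],[0,0,0]],[-1,[0,0,-0.4],[0,0,0]],[-1,[0,0,0],[0,0,0]]])

```text
t: 15.45
ee_pos: [511.6, -89.3, 177.4]
orientation: [3.141, 0.002, 0.005]
ft_force: [-0.4, 0.9, -0.6]
width: 0.5
grasp_force: 0.0
```

```bash
python3 - <<'E'
from h import *
im=ctrl.get_image("side");o=ctrl.get_obs();print(o["t"],np.round(o["ee_pos"],1),np.round(o["ft_force"],2),np.abs(o["qvel"]).max())
cv2.imwrite("pics/end.png",im["pixels"])
E
```

```text
15.5 [510.8 -89.2 176.3] [-0.64  0.15 -0.24] 0.023050727595728588
```

View pics/end.png

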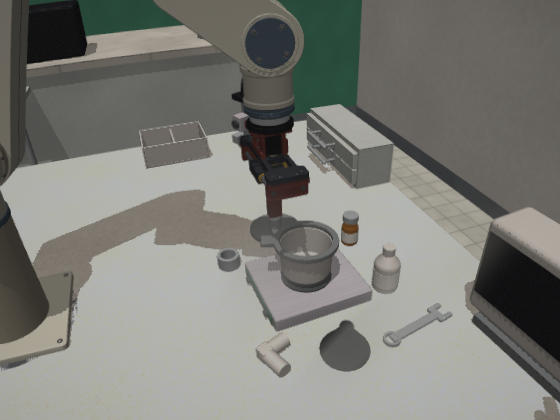

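The final picture shows the tips clear above the lug at about (272, 215), with the canister back at rest at (306, 255) and the bystanders in place. I hand the job in.

```bash
python3 -c "
from workcell import ctrl
print(ctrl.close_job())"
```

```text
the job is handed in; nothing more can be done
None
```

I ran the closed fingertips once counter-clockwise round the rim, from the lug back to the lug, at about 2 N (roughly 5 mm dip), lifted clear there with nothing else disturbed, and handed the job in at about 15.5 s.

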